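# Hang a freshly coated circuit board on the drying rail

## Task

Put the freshly lacquered circuit board away to dry: swing the rail's red gate open, lift the carrier that holds the board out of the black rack by its blue tab, hook it over the rail in the gap, slide it along beneath the guard into the half of the rail that is free until its centre stands at the orange marker, and swing the gate fully shut again. The lacquer is still wet, so do not touch the board itself, and leave the carrier that is already drying on the rail and the empty one in the rack where they are.

Things in the scene. Friction and masses are not known exactly. Their poses are not given: they have to be found in the camera images.
- stand: drying stand, fixed: grey tray 410 mm long (y), 90 mm deep, an aluminium post at each end (inner faces y = +-190, tops 140 mm high) and a flat rail between them. Origin: centre of the underside, on the bench below the rail; x points away from the front, y along the rail, z up
- rail_mid (a point): middle of the top of the rail, 135 mm above the stand's origin. The rail is 8 mm thick (x = -4 to +4) and 20 mm high and runs along the stand's y. Axes like the stand's
- guard_gap (a point): middle of the loading gap in the dark guard strip that runs behind the rail (x = 18 to 28 mm, 120 to 129 mm high) and keeps hooks from being lifted off. The strip is missing between stand y = -50 and +50 mm; the gate closes this gap. The point is at x = 23, y = 0, z = 125 mm of the stand
- gate (a joint): the red gate across the gap: a level bar 94 mm long, 121 to 129 mm above the bench, on an upright hinge; friction keeps it where it is left. 0 = shut, in line with the guard, pointing along the stand's +y; grows as its free end swings back, away from the front; 1.57 = pointing straight back (+x); stops at 1.9 rad. Starts shut or a little ajar
- gate_knob (a point): black round upright knob on the gate's free end, 14 mm in diameter: this point is on its axis, 147 mm above the bench, 90 mm from the hinge axis. The knob's gripping part is 138 to 156 mm high, its top 159 mm. Moves with the gate
- gate_hinge (a point): the gate's upright hinge axis, at stand x = 23 mm, y = -46 mm; the point is 125 mm above the bench
- carrier: the carrier to hang up: steel hook 36 mm wide (y) with a blue tab on top, below it a grey frame 88 mm wide, 5 mm thick (x = -12.5 to -7.5) down to z = -112 mm that holds the green board; about 0.14 kg. Origin: underside of the hook's bridge, where it rests on the rail (135 mm high when hung). x to the back, y along the rail, z up. Stands in either slot of the rack
- carrier_tab (a point): middle of the carrier's blue grip tab (10 mm thick along the carrier's x, 30 mm wide along y, 38 mm high: 4 to 42 mm above the carrier's origin); this point is 27 mm above the origin
- carrier_toe (a point): tip of the toe behind the hook, 29 mm behind and 24 mm below the carrier's origin. The hook's mouth is open downward, x = -8 to +8 mm; its back leg ends 26 mm below the origin in this toe, 34 mm wide (y), which must run beneath the guard (9 mm of height to spare) and so goes down only in the loading gap
- board: the wet green circuit board in the carrier, 74 x 67 mm, 2.4 mm thick; origin: its centre, 71.5 mm below the carrier's origin. Not to be touched
- spare: an empty carrier of the same shape, without a board, in the other slot of the rack; same axes and sizes as the carrier. Stays there
- neighbour: a carrier of the same shape, with a green board, that already hangs on one half of the rail; same axes and sizes. Stays there
- marker: orange clip with a white line and pointed top, 24 mm wide, 50 mm high, on the front lip of the tray in the free half, 105 to 130 mm to either side of the stand's middle: where the carrier's centre has to be along the rail. Origin: on the bench below the rail (the clip is 45 mm in front of it); axes like the stand's; carrier at y = 0 in this frame is on the mark
- rack: black drip rack, fixed, on the desk at the right, whose top is 6 mm higher, 140 mm (x) by 116 mm (y), with two slots (upright grooves, 55 mm high) 70 mm apart in x. The carriers stand in them by their frames' edges, bottoms 12 mm and origins 124 mm above its underside, and come out straight upward. Origin: centre of the underside

How it is judged:
By the outcome, as a careful person would: the job done as asked, in the order asked, and still so for the second after the job is handed in, with the robot touching nothing.
It also fails if it takes over 64 s, if anything falls off the work surface, if the arm or the gripper's body presses on something with over 40 N, if the wrist force passes 120 N, or if a joint passes its speed limit or range.

## Robot

A 7-joint arm with a two-finger parallel gripper is mounted at the origin on a cart in front of the work surface, level with it; the furniture and walls round the work are solid. World frame = base frame: x ahead of the robot, y to its left, z up, the work surface at z = 0. Lengths are in m, angles in rad, forces in N, time in s.
With the tool pointing down it reaches from about 0.425 to 0.875 m from the base axis. Payload 4.7 kg.
Tool frame: the origin (TCP) lies between the finger pads; the fingertips stand 14 mm ahead of it and the grasp point (between the pads) lies 5 mm behind it; z points along the fingers, y is the line along which they close (so a half turn about z gives the same grasp; the last joint's range is limited). The gripper opens to 87 mm and grips with 3 to 60 N. Pads are 19 mm wide; open, the fingers measure 117 mm over their backs; the gripper's body (75 mm by 190 mm) begins 51 mm behind the grasp point.
Start: joints at [-1.242, 0.321, -0.07, 1.45, 0.023, 1.371, -0.057], TCP at [0.201, 0.618, 0.237] pointing down, gripper open.
Joint ranges: [-2.86, 2.86], [-0.3, 2.09], [-1.38, 1.24], [0.06, 2.45], [-1.56, 4.7], [0.09, 2.05], [-2.69, 2.69]. Speed limits (rad/s): [2.57, 2.57, 3.14, 3.14, 3.14, 3.14, 3.14].

## Interface

Orientations are given as a rotation vector (axis times angle).
In Python, from bench import ctrl gives the robot as it stands.
- The arm moves only by the tool step_arm, never from a script. Its argument "commands" is a list of rows, each an object with "travel": the shift along the tool's x, y, z in m, a list of three; "turn": the turn, a rotation vector about the tool's x, y, z in degrees, a list of three. A call has 1 to 5 rows; each row is the pose to reach, as a shift and turn from the pose commanded when the call began, along the tool's axes at that moment; what a row does not reach only later rows make up. A row lasts 1/10 s, in which the tool goes at most 50 mm and 8.59 degrees, less where a joint would pass 70% of its speed; a pose out of reach is approached as far as the arm can. A call with a gripper value outside its range is refused whole. "gripper" is the opening, from 0 (shut) to 1 (fully open), set as the call begins (left out, the last holds). The fingers move at their own pace and stop on an object; "force" is the grip in N (left out, the last holds). Time passes only in rows, so rows that repeat a pose let the fingers close. It gives the time, the measured TCP pose, the force, the opening and the grip force at its end, in the units of the state.
- ctrl.get_state(): the state, without advancing time (a new reading comes with each control period).
- ctrl.get_image(name): name is "scene" or "top" or "wrist"; returns the picture (384x512x3 uint8, red, green, blue); there is no depth.
- ctrl.camera_model(name): a dict with "fx", "fy", "cx", "cy" (pixels), "R" (3x3) and "t" (3): a world point X has camera coordinates R X + t; the wrist camera has in their place "T_tool_cam" (4x4, takes a point from camera to tool coordinates, whose origin is the TCP and whose axes are the flange's). Camera axes: x right, y down, z forward; pixel columns grow to the right and rows downward; lengths in m; the calibration is good to about 2 mm. A picture is of the moment at which its call begins: read the wrist's pose just before it. camera_model takes no time and is no camera call.
- ctrl.close_job(): hands the job in; it is judged then, once.
The state is a dict: "time": time; "joint_positions": joint angles; "qd": joint speeds; "joint_torque": joint torques, N m; "position": TCP position; "tool_rot": TCP orientation; "ft_force": force on the tool from outside, world axes, zero at the start; "torque": the same for the moment, N m; "grip_width": opening from 0.0 (shut) to 1.0 (fully open); "grip_force": force on a finger pad.
Only numpy, scipy, OpenCV 4.12 (cv2) and the standard library are available. Lean on these libraries where they do the work, as an engineer would, in place of code of your own. Each camera call takes 0.05 s, during which the arm holds its last target. There are 200 camera calls.

## Working session

There is one attempt and no reset: what is moved stays moved. The work goes in short steps, Python scripts to look and compute and a tool call to move; the robot and the scene stay as the last step left them, time stands still between calls to the robot, and variables do not carry over. Pictures are saved under pics/ and viewed, at most 10 in all, crops included, and the job is handed in when it is done.

Besides the shell and the picture viewer there is one more tool, called after "Emit:" as name([rows], argument=value, ...), one row to a line, values as JSON. step_arm: Moves the arm, as the interface text tells. Its arguments: {"type":"object","properties":{"commands":{"type":"array"},"gripper":{"type":"number"},"force":{"type":"number"}},"required":["commands"]}

```bash
ls; mkdir -p pics; cat > h.py <<'E'
import numpy as np, cv2
from bench import ctrl
from scipy.spatial.transform import Rotation as Ro
def grab(n):
    s=ctrl.get_state(); im=ctrl.get_image(n); m=ctrl.camera_model(n)
    K=np.array([[m['fx'],0,m['cx']],[0,m['fy'],m['cy']],[0,0,1]])
    if 'R' in m: R=np.array(m['R']);t=np.array(m['t']);Rw=R.T;c=-R.T@t
    else:
        T=np.array(m['T_tool_cam']);Rt=Ro.from_rotvec(s['tool_rot']).as_matrix()
        Rw=Rt@T[:3,:3];c=Rt@T[:3,3]+np.array(s['position'])
    return im,(K,Rw,c)
def ray(cam,px):
    K,Rw,c=cam; return c,Rw@np.linalg.inv(K)@np.array([px[0],px[1],1.])
def onz(cam,px,z):
    c,d=ray(cam,px); return c+d*(z-c[2])/d[2]
def proj(cam,X):
    K,Rw,c=cam; p=K@(Rw.T@(np.array(X)-c)); return p[:2]/p[2]
def tri(c1,p1,c2,p2):
    a,d=ray(c1,p1);b,e=ray(c2,p2)
    s=np.linalg.lstsq(np.stack([d,-e],1),b-a,rcond=None)[0]
    P,Q=a+s[0]*d,b+s[1]*e; return (P+Q)/2,np.linalg.norm(P-Q)
def save(im,n): cv2.imwrite('pics/'+n,im[:,:,::-1])
E
python3 - <<'E'
from h import *
import pickle
d={}
for n in('scene','top'):
    im,cam=grab(n); d[n]=(im,cam); print(n,cam[2].round(3),cam[1][:,2].round(2),cam[0][0,0])
pickle.dump(d,open('d0.pkl','wb'))
save(cv2.resize(d['scene'][0],(800,600)),'s0.png');save(cv2.resize(d['top'][0],(800,600)),'t0.png')
s=ctrl.get_state();print(s); print(Ro.from_rotvec(s['tool_rot']).as_matrix().round(3)); print(ctrl.camera_model('wrist'))
E
```

```text
pics
scene [-0.084 -0.645  0.608] [ 0.58  0.67 -0.46] 431.6210040346852
top [0.437 0.049 1.185] [ 0.07  0.02 -1.  ] 412.87233291410666
{'time': 0.1, 'joint_positions': array([-1.24192918,  0.32175405, -0.07007926,  1.45155558,  0.02261   ,
        1.37081965, -0.05691374]), 'qd': array([ 9.24508915e-04, -1.65744303e-03, -1.16524662e-04, -2.90136781e-03,
       -2.15349058e-04,  1.05053935e-05,  2.96315856e-04]), 'joint_torque': array([ 1.10766202e-04, -4.92569232e+01, -4.05547908e-01, -3.13397133e+01,
       -6.41614501e-02,  3.94074759e-02,  8.34375487e-05]), 'position': array([0.20114   , 0.61759099, 0.23556618]), 'tool_rot': array([-4.92352725e-01, -3.10259952e+00,  2.73579138e-03]), 'ft_force': array([ 0.93400175,  0.37958576, -0.26673876]), 'torque': array([ 0.04443653, -0.05262118,  0.01211761]), 'grip_force': 0.0, 'grip_width': 1.0006422427696477}
[[-0.951  0.31  -0.   ]
 [ 0.31   0.951 -0.002]
 [-0.    -0.002 -1.   ]]
{'fx': 306.55372597199477, 'fy': 306.55372597199477, 'cx': 256.70171968649225, 'cy': 193.41821813569436, 'T_tool_cam': array([[ 8.52960643e-04, -9.52802602e-01, -3.03589319e-01,
         8.40471273e-02],
       [ 9.99999635e-01,  8.30023756e-04,  2.04590653e-04,
         7.20961091e-04],
       [ 5.70518403e-05, -3.03589382e-01,  9.52802962e-01,
        -1.47377208e-01],
       [ 0.00000000e+00,  0.00000000e+00,  0.00000000e+00,
         1.00000000e+00]])}
```

View pics/s0.png

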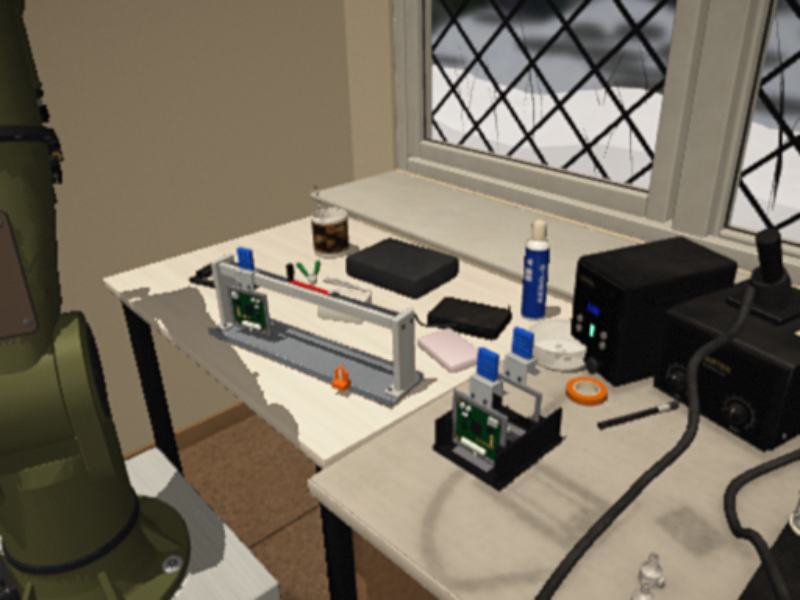

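View pics/t0.png

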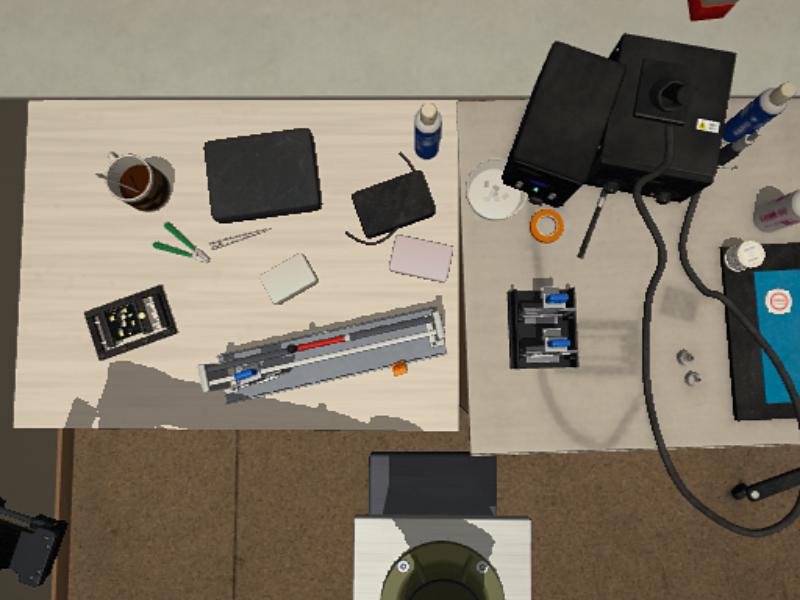

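The scene view (800x600) shows the stand at left with its neighbour at (245,258), the marker at (341,378), and the rack with the boarded carrier in the front slot, tab (487,362), and the spare behind it, tab (522,343). The top view shows the gate knob at (292,349), the red bar pointing right of it (nearly shut, hinge on the right), and the marker at (400,368). The free half is on the right.

```bash
cat >> h.py <<'E'
def blobs(im,name,amin=15):
    h=cv2.cvtColor(im,cv2.COLOR_RGB2HSV).astype(int); H,S,V=h[...,0],h[...,1],h[...,2]
    m={'blue':(H>98)&(H<125)&(S>150)&(V>60),'orange':(H>5)&(H<16)&(S>190)&(V>120),'red':((H<4)|(H>175))&(S>180)&(V>70),'green':(H>40)&(H<85)&(S>100)}[name].astype(np.uint8)
    n,l,st,c=cv2.connectedComponentsWithStats(m)
    return [(c[i],cv2.minAreaRect(np.argwhere(l==i)[:,::-1].astype(np.float32)),st[i,4]) for i in range(1,n) if st[i,4]>=amin]
E
python3 - <<'E'
from h import *
import pickle
d=pickle.load(open('d0.pkl','rb'))
for n in d:
    im,cam=d[n]
    for col in('blue','orange','red'):
        for c,r,a in blobs(im,col): print(n,col,c.round(1),np.round(r[0],1),np.round(r[1],1),round(r[2],1),a,onz(cam,c,{'blue':.17,'orange':.03,'red':.129}[col]).round(3))
t,cam=d['top']
# post tops in 512x384 px from picture
for p in [(205,378),(438,328)]: print(onz(cam,np.array(p)*.64,.14).round(3))
print('knob',onz(cam,np.array((292,349))*.64,.159).round(3))
E
```

```text
scene blue [156.6 165.1] [156.6 165. ] [13.   8.2] 82.9 103 [0.398 0.298 0.17 ]
scene blue [341.8 182. ] [341.9 180.9] [14.1 42.8] 4.1 428 [ 0.654 -0.099  0.17 ]
scene blue [379.2 197.6] [379.1 197.6] [9.2 4.2] 33.7 38 [ 0.65  -0.203  0.17 ]
scene blue [334.2 219.1] [334.2 219.1] [12.  17.6] 6.3 197 [ 0.511 -0.193  0.17 ]
scene blue [311.6 232.5] [312.  232.5] [19. 12.] 90.0 207 [ 0.442 -0.196  0.17 ]
scene orange [218.  243.3] [218.5 242.1] [ 9.7 13.6] 14.0 81 [0.414 0.072 0.03 ]
scene orange [374.7 251.3] [375. 250.] [16. 24.] 90.0 195 [ 0.654 -0.205  0.03 ]
scene red [196.9 183. ] [197.5 183.1] [24.3  1.8] 17.1 44 [0.458 0.208 0.129]
top blue [480.1  81.3] [479.1  82.1] [ 6.7 31.8] 50.7 95 [ 0.807 -0.484  0.17 ]
top blue [272.5  93. ] [272.8  92.3] [17.6 12.5] 82.9 127 [0.778 0.033 0.17 ]
top blue [356.4 190.6] [356.  190.5] [ 5. 14.] 90.0 73 [ 0.532 -0.174  0.17 ]
top blue [357.6 219.1] [357. 219.] [ 4. 14.] 90.0 64 [ 0.462 -0.176  0.17 ]
top blue [156.1 239.3] [156.6 239.3] [ 4.1 13.6] 71.6 53 [0.411 0.318 0.17 ]
top orange [349.6 144.4] [350. 144.] [20. 20.] 0.0 181 [ 0.676 -0.187  0.03 ]
top orange [254.8 234.1] [254.8 234. ] [5.2 8.1] 81.9 35 [0.423 0.079 0.03 ]
top red [453.2   6.2] [455.5   6. ] [12. 27.] 90.0 216 [ 1.023 -0.442  0.129]
top red [204.6 219.3] [204.6 219.3] [ 2.7 30. ] 78.7 86 [0.462 0.205 0.129]
[0.404 0.39  0.14 ]
[0.486 0.012 0.14 ]
knob [0.451 0.245 0.159]
```

Emit:
step_arm([
  {"travel": [-0.036, -0.032, -0.007], "turn": [0, 0, 0]},
  {"travel": [-0.073, -0.064, -0.014], "turn": [0, 0, 0]},
  {"travel": [-0.11, -0.096, -0.021], "turn": [0, 0, 0]},
  {"travel": [-0.146, -0.128, -0.028], "turn": [0, 0, 0]},
  {"travel": [-0.183, -0.16, -0.033], "turn": [0, 0, 0]},
])

```text
time: 0.6
position: [0.3264, 0.4074, 0.2697]
tool_rot: [-0.492, -3.103, -0.0]
ft_force: [0.8, 0.5, -0.5]
grip_width: 0.999
grip_force: 0.0
```

Emit:
step_arm([
  {"travel": [-0.036, -0.032, -0.007], "turn": [0, 0, -6]},
  {"travel": [-0.073, -0.064, -0.014], "turn": [0, 0, -12]},
  {"travel": [-0.11, -0.096, -0.021], "turn": [0, 0, -18]},
  {"travel": [-0.146, -0.128, -0.028], "turn": [0, 0, -24]},
  {"travel": [-0.183, -0.16, -0.033], "turn": [0, 0, -30]},
])

```text
time: 1.1
position: [0.4507, 0.1986, 0.3029]
tool_rot: [-0.334, 3.123, 0.001]
ft_force: [0.2, -0.3, 0.8]
grip_width: 0.999
grip_force: 0.0
```

Emit:
step_arm([
  {"travel": [0, 0, 0], "turn": [0, 0, 0]},
  {"travel": [0, 0, 0], "turn": [0, 0, 0]},
  {"travel": [0, 0, 0], "turn": [0, 0, 0]},
], gripper=0.45)

```text
time: 1.4
position: [0.4493, 0.2017, 0.3021]
tool_rot: [0.329, -3.123, -0.0]
ft_force: [-0.1, -0.1, -0.3]
grip_width: 0.811
grip_force: 0.0
```

```bash
python3 - <<'E'
from h import *
import pickle
im,cam=grab('wrist'); pickle.dump((im,cam),open('w1.pkl','wb')); save(cv2.resize(im,(800,600)),'w1.png')
s=ctrl.get_state();print(s['position'],s['tool_rot'],s['time'],s['joint_positions'].round(2))
for col in('blue','orange','red'):
    for c,r,a in blobs(im,col): print(col,c.round(1),np.round(r[0],1),np.round(r[1],1),round(r[2],1),a,onz(cam,c,{'blue':.177,'orange':.03,'red':.129}[col]).round(3))
E
```

```text
[0.44920484 0.20202168 0.30207838] [ 3.31065331e-01 -3.12313104e+00 -2.69996693e-05] 1.45 [-0.78 -0.05  0.3   1.74  0.01  1.45  1.29]
blue [391.7 174.5] [390.6 174.6] [ 7.9 29.4] 84.3 197 [0.409 0.32  0.177]
```

View pics/w1.png

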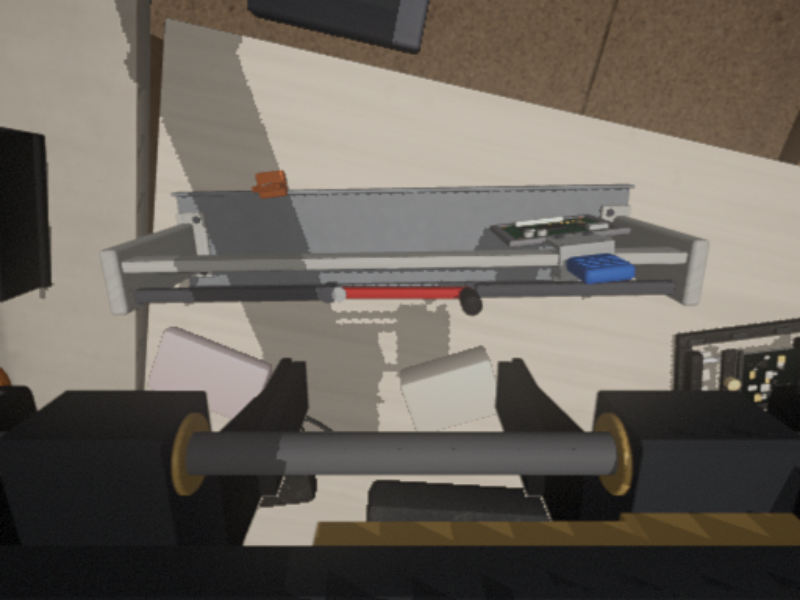

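The wrist view (800x600) shows the gate practically shut, with the knob blob at about (472,300) and the hinge at (338,294). The rail runs from (123,266) to (687,258), the marker is at (270,184), and the neighbour is on the right half.

```bash
python3 - <<'E'
from h import *
import pickle
im,cam=pickle.load(open('w1.pkl','rb'))
k=.64
a=onz(cam,(123*k,266*k),.135);b=onz(cam,(687*k,258*k),.135)
print(a,b,np.linalg.norm(a-b))
# rail strip: brightness-weighted rows
g=im.astype(int).sum(2)
rows=[]
for c in list(range(100,210,10))+list(range(230,340,10)):
    w=g[160:178,c]; rows.append((c,[int(x) for x in w//3])) 
for r in rows[::5]: print(r)
# knob dark blob
sub=g[178:206,285:315]//3
print(sub[::1,::2])
c=im[100:220,60:460]; save(cv2.resize(c,(800,240),interpolation=cv2.INTER_NEAREST)[:, :],'c1.png')
hsv=cv2.cvtColor(im,cv2.COLOR_RGB2HSV);o=(hsv[...,0]<14)&(hsv[...,1]>150)&(hsv[...,2]>90)
o[:100]=0;o[140:]=0;o[:,:150]=0;o[:,200:]=0
p=np.argwhere(o)[:,::-1];print('marker',p.min(0),p.max(0),p.mean(0))
E
```

```text
[0.47929935 0.01767576 0.135     ] [0.39473068 0.38663667 0.135     ] 0.3785287446873811
(100, [84, 83, 83, 88, 98, 100, 113, 151, 167, 169, 170, 168, 167, 157, 94, 80, 81, 81])
(150, [82, 82, 82, 84, 85, 87, 99, 109, 112, 111, 110, 112, 109, 88, 80, 83, 81, 82])
(200, [131, 126, 104, 100, 103, 122, 165, 168, 169, 167, 167, 163, 120, 85, 83, 84, 84, 83])
(270, [132, 105, 106, 108, 129, 169, 175, 174, 171, 171, 168, 114, 89, 101, 134, 135, 135, 134])
(320, [102, 105, 107, 126, 165, 173, 173, 171, 170, 168, 125, 89, 86, 88, 87, 89, 87, 89])
[[134 134 133 135 134 135 133 132 131 131 130 131 131 132 132]
 [130 130 130 130 129 129 125 114 114 115 117 117 117 114 108]
 [ 87  80  88  87  82  79  81  72  73  82  83  76  70  77  74]
 [ 80  80  81  82  81  83  74  84  84  75  57  58  58  56  59]
 [ 88  88  87  87  87  89  75  82  85  69  62  71  71  63  67]
 [ 76  77  77  74  69  74  70  69  81  73  72  85  84  83  84]
 [ 74  74  74  75  73  70  51  49  64  74  77  88  88  87  89]
 [ 94  94  94  94  92  69  45  45  47  58  77  88  85  87  87]
 [104 105 105 105  83  52  46  44  47  45  73  86  
[... 564 characters left out ...]
0 170 178 178]
 [136 181 180 181 183 117  53  53  54  56  55  51 168 179 178]
 [171 182 181 181 182 138  50  53  56  56  53  54 168 178 178]
 [161 181 182 182 182 151  54  52  55  55  54  71 174 179 178]
 [125 174 182 182 183 182  90  51  52  53  51 116 181 180 178]
 [120 167 181 181 182 183 144  57  50  53  73 173 182 181 179]
 [121 133 180 180 182 183 180 109  81  78 131 183 182 182 182]
 [119 125 180 179 180 181 183 181 155 153 183 184 183 183 182]
 [120 133 178 179 179 180 181 184 182 182 183 182 183 183 183]
 [119 162 179 177 178 178 179 181 182 182 182 182 182 183 183]
 [120 131 178 177 177 177 177 177 180 180 180 181 182 182 182]]
marker [162 110] [182 126] [172.88932806 117.65217391]
```

View pics/c1.png

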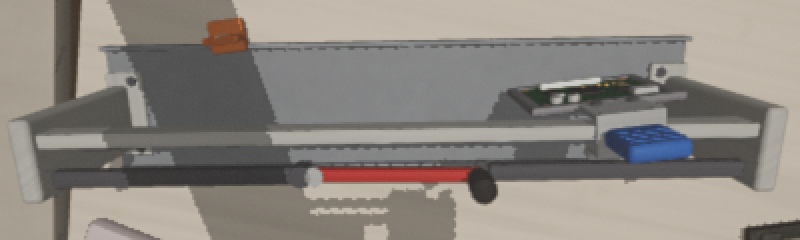

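```bash
cat >> h.py <<'E'
O=np.array([.437,.2022]);yaw=np.deg2rad(12.9);EX=np.array([np.cos(yaw),np.sin(yaw)]);EY=np.array([-EX[1],EX[0]])
def st(p): q=np.array(p)[:2]-O; return np.array([q@EX,q@EY])*1e3
def w(x,y): return O+(x*EX+y*EY)/1e3
def go(pos,ydir):  # travel/turn from current commanded ~ measured pose; ydir: angle (deg) of tool y in world
    s=ctrl.get_state();R=Ro.from_rotvec(s['tool_rot']).as_matrix();y=R[:,1]
    a=np.degrees(np.arctan2(y[1],y[0]));d=-(ydir-a+90)%180-0; d=((-(ydir-a))+90)%180-90
    print('pos',s['position'].round(4),'ydeg',a.round(1),'travel',(R.T@(np.array(pos)-s['position'])).round(4),'turn z',d.round(1),'F',s['ft_force'].round(1),'t',round(s['time'],2))
E
python3 - <<'E'
from h import *
import pickle
im,cam=pickle.load(open('w1.pkl','rb'))
p=onz(cam,(302,194.5),.159);print('knob',p,st(p))
q=onz(cam,(214.5,188),.129);print('hinge',q,st(q))
for px,z in [((172.9,117.7),.03),((163,112),.045),((180,125),.045)]:
    m=onz(cam,px,z);print('marker',m,st(m))
t,c=pickle.load(open('d0.pkl','rb'))['top']
m=onz(c,(254.8,234.1),.04);print(st(m))
k=w(23,44);print('shut knob',k,w(23,-46))
K=p[:2];go([K[0],K[1],.25],90+12.9)
E
```

```text
knob [0.44938091 0.24864824 0.159     ] [22.43800462 42.51190674]
hinge [0.47059111 0.16000986 0.129     ] [ 23.32435261 -48.62453009]
marker [0.41768207 0.0817422  0.03      ] [ -45.7225881  -113.10485981]
marker [0.41148888 0.07216054 0.045     ] [ -53.89857658 -121.06206087]
marker [0.42310357 0.09557915 0.045     ] [ -37.34882179 -100.8274826 ]
[ -40.73111409 -116.916271  ]
shut knob [0.4495965  0.25022425] [0.46968901 0.16249574]
pos [0.4492 0.202  0.3021] ydeg 102.1 travel [-0.01    0.0455  0.0521] turn z -0.8 F [ 0.7 -0.7  0.1] t 1.45
```

Emit:
step_arm([
  {"travel": [-0.01, 0.0455, 0.0], "turn": [0, 0, -0.8]},
  {"travel": [-0.01, 0.0455, 0.05], "turn": [0, 0, -0.8]},
  {"travel": [-0.01, 0.0455, 0.1], "turn": [0, 0, -0.8]},
  {"travel": [-0.01, 0.0455, 0.13], "turn": [0, 0, -0.8]},
  {"travel": [-0.01, 0.0455, 0.153], "turn": [0, 0, -0.8]},
])

```text
time: 1.95
position: [0.4481, 0.248, 0.1465]
tool_rot: [0.354, -3.118, 0.003]
ft_force: [0.1, 0.8, 0.3]
grip_width: 0.457
grip_force: 0.0
```

Emit:
step_arm([
  {"travel": [0, 0, 0]},
  {"travel": [0, 0, 0]},
  {"travel": [0, 0, 0]},
  {"travel": [0, 0, 0]},
  {"travel": [0, 0, 0]},
], gripper=0.05, force=8)

```text
$.commands[0]: bad value
```

Emit:
step_arm([
  {"travel": [0, 0, 0]},
  {"travel": [0, 0, 0]},
])

```text
$.commands[0]: bad value
```

Emit:
step_arm([
  {"travel": [0, 0, 0], "turn": [0, 0, 0]},
  {"travel": [0, 0, 0], "turn": [0, 0, 0]},
  {"travel": [0, 0, 0], "turn": [0, 0, 0]},
  {"travel": [0, 0, 0], "turn": [0, 0, 0]},
  {"travel": [0, 0, 0], "turn": [0, 0, 0]},
], gripper=0.05, force=8)

```text
time: 2.45
position: [0.451, 0.2488, 0.1511]
tool_rot: [-0.35, 3.12, 0.005]
ft_force: [-0.1, 3.6, 2.0]
grip_width: 0.156
grip_force: 8.0
```

Emit:
step_arm([
  {"travel": [0, 0, 0], "turn": [0, 0, 0]},
  {"travel": [0, 0, 0], "turn": [0, 0, 0]},
])

```text
time: 2.65
position: [0.451, 0.2488, 0.151]
tool_rot: [-0.35, 3.12, 0.005]
ft_force: [-1.3, 4.9, 5.4]
grip_width: 0.153
grip_force: 8.0
```

Emit:
step_arm([
  {"travel": [-0.0147, -0.0012, 0], "turn": [0, 0, 0]},
  {"travel": [-0.029, -0.0048, 0], "turn": [0, 0, 0]},
  {"travel": [-0.0425, -0.0107, 0], "turn": [0, 0, 0]},
  {"travel": [-0.0549, -0.0187, 0], "turn": [0, 0, 0]},
  {"travel": [-0.0658, -0.0286, 0], "turn": [0, 0, 0]},
], force=15)

```text
time: 3.15
position: [0.5229, 0.2375, 0.1509]
tool_rot: [-0.351, 3.117, 0.009]
ft_force: [2.9, 9.4, 1.4]
grip_width: 0.154
grip_force: 15.0
```

Emit:
step_arm([
  {"travel": [-0.0092, -0.0116, 0], "turn": [0, 0, 0]},
  {"travel": [-0.0163, -0.0245, 0], "turn": [0, 0, 0]},
  {"travel": [-0.0212, -0.0384, 0], "turn": [0, 0, 0]},
  {"travel": [-0.0238, -0.0529, 0], "turn": [0, 0, 0]},
  {"travel": [-0.024, -0.0677, 0], "turn": [0, 0, 0]},
])

```text
time: 3.65
position: [0.561, 0.1726, 0.1505]
tool_rot: [-0.349, 3.119, 0.001]
ft_force: [2.2, 2.6, 5.9]
grip_width: 0.149
grip_force: 15.0
```

Emit:
step_arm([
  {"travel": [0, 0, 0], "turn": [0, 0, 0]},
  {"travel": [0, 0, 0], "turn": [0, 0, 0]},
])

```text
time: 3.85
position: [0.561, 0.1717, 0.1505]
tool_rot: [-0.346, 3.119, -0.001]
ft_force: [5.0, 1.0, 4.6]
grip_width: 0.15
grip_force: 15.0
```

```bash
python3 - <<'E'
from h import *
s=ctrl.get_state();print(st(s['position']),s['position'],s['grip_width'],s['ft_force'],s['torque'])
E
```

```text
[114.06034848 -57.42081734] [0.56100081 0.1716924  0.15052688] 0.14978733152993315 [5.04303189 0.98410958 4.63896949] [ 0.16093858 -1.08936253 -0.03018966]
```

Emit:
step_arm([
  {"travel": [0, 0, 0], "turn": [0, 0, 0]},
  {"travel": [0, 0, 0], "turn": [0, 0, 0]},
  {"travel": [0, 0, -0.04], "turn": [0, 0, 0]},
  {"travel": [0, 0, -0.09], "turn": [0, 0, 0]},
  {"travel": [0, 0, -0.14], "turn": [0, 0, 0]},
], gripper=0.45)

```text
time: 4.35
position: [0.5573, 0.1727, 0.2891]
tool_rot: [0.35, -3.116, 0.003]
ft_force: [0.9, 0.8, 0.6]
grip_width: 0.438
grip_force: 0.0
```

Emit:
step_arm([
  {"travel": [0.015, -0.04, -0.01], "turn": [0, 0, 8]},
  {"travel": [0.03, -0.08, -0.02], "turn": [0, 0, 16]},
  {"travel": [0.045, -0.12, -0.03], "turn": [0, 0, 24]},
  {"travel": [0.06, -0.16, -0.03], "turn": [0, 0, 32]},
  {"travel": [0.075, -0.2, -0.03], "turn": [0, 0, 40]},
])

```text
time: 4.85
position: [0.5287, -0.0398, 0.3186]
tool_rot: [-0.746, -3.048, 0.001]
ft_force: [0.8, 0.7, 0.3]
grip_width: 0.451
grip_force: 0.0
```

Emit:
step_arm([
  {"travel": [0, 0, 0], "turn": [0, 0, 8]},
  {"travel": [0, 0, 0], "turn": [0, 0, 16]},
  {"travel": [0, 0, 0], "turn": [0, 0, 24]},
  {"travel": [0, 0, 0], "turn": [0, 0, 32]},
  {"travel": [0, 0, 0], "turn": [0, 0, 40]},
])

```text
time: 5.35
position: [0.5289, -0.0382, 0.318]
tool_rot: [-1.744, -2.609, 0.004]
ft_force: [-0.3, -0.8, 0.5]
grip_width: 0.451
grip_force: 0.0
```

```bash
python3 - <<'E'
from h import *
go([.46,-.165,.32],0)
E
```

```text
pos [ 0.5289 -0.0382  0.318 ] ydeg 22.5 travel [-0.0908 -0.1122 -0.0016] turn z 22.5 F [-0.3 -0.8  0.5] t 5.35
```

Emit:
step_arm([
  {"travel": [-0.03, -0.037, 0], "turn": [0, 0, 7.5]},
  {"travel": [-0.06, -0.075, 0], "turn": [0, 0, 15]},
  {"travel": [-0.09, -0.112, 0], "turn": [0, 0, 22.5]},
  {"travel": [-0.09, -0.112, 0], "turn": [0, 0, 22.5]},
  {"travel": [-0.09, -0.112, 0], "turn": [0, 0, 22.5]},
])

```text
time: 5.85
position: [0.4606, -0.1652, 0.3187]
tool_rot: [-2.216, -2.223, 0.001]
ft_force: [0.1, 0.6, -1.1]
grip_width: 0.449
grip_force: 0.0
```

```bash
python3 - <<'E'
from h import *
import pickle
im,cam=grab('wrist'); pickle.dump((im,cam),open('w2.pkl','wb')); save(cv2.resize(im,(800,600)),'w2.png')
s=ctrl.get_state();print(s['position'],s['tool_rot'],s['time'])
for c,r,a in blobs(im,'blue',60): print(c.round(1),np.round(r[0],1),np.round(r[1],1),round(r[2],1),a,onz(cam,c,.172).round(4),[onz(cam,p,.172)[:2].round(4) for p in cv2.boxPoints(r)])
E
```

```text
[ 0.46142657 -0.16382836  0.31866474] [-2.21273272e+00 -2.22668641e+00  1.02874923e-03] 5.9
[489.8 168.1] [489.9 168.1] [ 8.1 18. ] 32.0 127 [ 0.6886 -0.1468  0.172 ] [array([ 0.682 , -0.1524]), array([ 0.6878, -0.1372]), array([ 0.6954, -0.1414]), array([ 0.6897, -0.1568])]
```

View pics/w2.png

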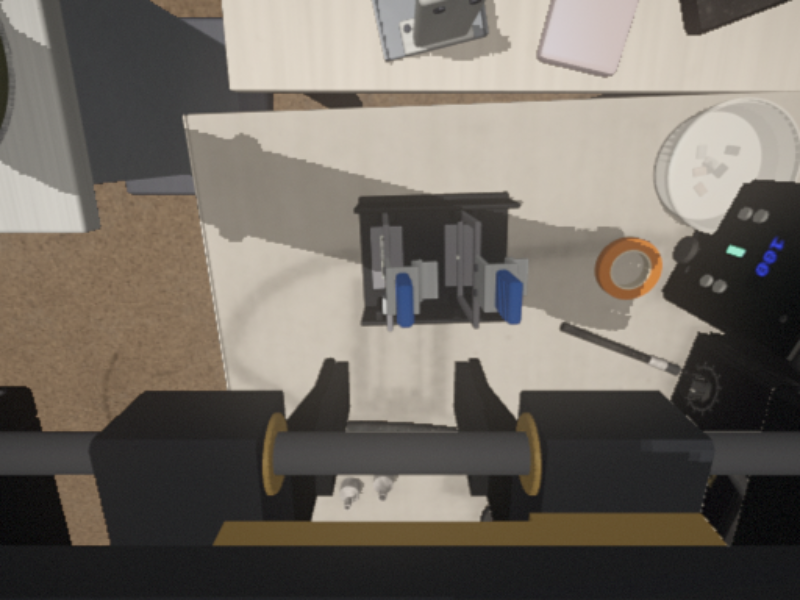

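The wrist view shows the boarded carrier's tab at (404,300) on the robot side of the rack and the spare's tab at (509,298).

```bash
python3 - <<'E'
from h import *
import pickle
im,cam=pickle.load(open('w2.pkl','rb'))
h=cv2.cvtColor(im,cv2.COLOR_RGB2HSV).astype(int)
m=(h[...,0]>98)&(h[...,0]<128)&(h[...,1]>120)&(h[...,2]>35); m[:165]=0;m[215:]=0
for lo,hi in((245,275),(305,345)):
    q=np.argwhere(m[:,lo:hi])[:,::-1]+[lo,0]
    print(q.min(0),q.max(0))
    for r in range(q[:,1].min(),q[:,1].max()+1,3):
        v=q[q[:,1]==r][:,0]; print(r,v.min(),v.max(),end=' | ')
    # far edge (max row) belongs to top face far edge z=.172
    r=q[:,1].max()
    v=q[q[:,1]>=r-3][:,0]; print('far edge',onz(cam,((v.min()+v.max()+1)/2,r+.5),.172))
E
```

```text
[254 175] [264 208]
175 256 259 | 178 254 261 | 181 254 262 | 184 254 263 | 187 254 263 | 190 254 263 | 193 255 263 | 196 255 263 | 199 255 263 | 202 254 264 | 205 255 264 | 208 257 261 | far edge [ 0.46396751 -0.19023891  0.172     ]
[318 173] [333 206]
173 320 323 | 176 319 327 | 179 318 330 | 182 318 333 | 185 318 333 | 188 319 333 | 191 319 333 | 194 319 333 | 197 319 332 | 200 320 332 | 203 323 332 | 206 327 330 | far edge [ 0.53330863 -0.18769376  0.172     ]
```

```bash
python3 - <<'E'
from h import *
go([.464,-.175,.155],1.8)
E
```

```text
pos [ 0.4614 -0.1638  0.3187] ydeg 0.4 travel [-0.0114  0.0029  0.1636] turn z -1.4 F [ 0.7  0.6 -0.1] t 5.9
```

Emit:
step_arm([
  {"travel": [-0.011, 0.003, 0.03], "turn": [0, 0, -1.4]},
  {"travel": [-0.011, 0.003, 0.07], "turn": [0, 0, -1.4]},
  {"travel": [-0.011, 0.003, 0.1], "turn": [0, 0, -1.4]},
  {"travel": [-0.011, 0.003, 0.11], "turn": [0, 0, -1.4]},
  {"travel": [-0.011, 0.003, 0.11], "turn": [0, 0, -1.4]},
])

```text
time: 6.4
position: [0.4645, -0.1743, 0.2081]
tool_rot: [-2.184, -2.254, 0.004]
ft_force: [0.5, 0.2, 0.8]
grip_width: 0.451
grip_force: 0.0
```

```bash
python3 - <<'E'
from h import *
go([.464,-.175,.155],1.8)
E
```

```text
pos [ 0.4645 -0.1743  0.2081] ydeg 1.8 travel [-0.0007 -0.0003  0.0531] turn z 0.0 F [0.5 0.2 0.8] t 6.4
```

Emit:
step_arm([
  {"travel": [-0.001, 0, 0.02], "turn": [0, 0, 0]},
  {"travel": [-0.001, 0, 0.04], "turn": [0, 0, 0]},
  {"travel": [-0.001, 0, 0.053], "turn": [0, 0, 0]},
  {"travel": [-0.001, 0, 0.053], "turn": [0, 0, 0]},
  {"travel": [-0.001, 0, 0.053], "turn": [0, 0, 0]},
])

```text
time: 6.9
position: [0.4659, -0.1769, 0.1576]
tool_rot: [2.188, 2.253, 0.001]
ft_force: [1.2, -0.4, 0.4]
grip_width: 0.448
grip_force: 0.0
```

Emit:
step_arm([
  {"travel": [0, 0, 0], "turn": [0, 0, 0]},
  {"travel": [0, 0, 0], "turn": [0, 0, 0]},
  {"travel": [0, 0, 0], "turn": [0, 0, 0]},
  {"travel": [0, 0, 0], "turn": [0, 0, 0]},
  {"travel": [0, 0, 0], "turn": [0, 0, 0]},
], gripper=0.02, force=30)

```text
time: 7.4
position: [0.4644, -0.177, 0.1568]
tool_rot: [-2.188, -2.253, 0.002]
ft_force: [-3.7, 0.3, 5.0]
grip_width: 0.125
grip_force: 29.3
```

Emit:
step_arm([
  {"travel": [0, 0, 0], "turn": [0, 0, 0]},
  {"travel": [0, 0, 0], "turn": [0, 0, 0]},
])

```text
time: 7.6
position: [0.4645, -0.1771, 0.1568]
tool_rot: [-2.188, -2.253, 0.001]
ft_force: [-3.5, 0.1, 4.8]
grip_width: 0.123
grip_force: 29.4
```

Emit:
step_arm([
  {"travel": [0, 0, -0.01], "turn": [0, 0, 0]},
  {"travel": [0, 0, -0.025], "turn": [0, 0, 0]},
  {"travel": [0, 0, -0.04], "turn": [0, 0, 0]},
  {"travel": [0, 0, -0.055], "turn": [0, 0, 0]},
  {"travel": [0, 0, -0.07], "turn": [0, 0, 0]},
])

```text
time: 8.1
position: [0.4658, -0.1769, 0.2275]
tool_rot: [2.188, 2.252, 0.002]
ft_force: [-0.4, -1.0, -0.4]
grip_width: 0.111
grip_force: 30.0
```

Emit:
step_arm([
  {"travel": [0, 0, -0.025], "turn": [0, 0, 0]},
  {"travel": [0, 0, -0.05], "turn": [0, 0, 0]},
  {"travel": [0, 0, -0.08], "turn": [0, 0, 0]},
  {"travel": [0, 0, -0.11], "turn": [0, 0, 0]},
  {"travel": [0, 0, -0.12], "turn": [0, 0, 0]},
])

```text
time: 8.6
position: [0.4669, -0.1773, 0.35]
tool_rot: [2.185, 2.25, 0.007]
ft_force: [0.4, -1.2, -0.9]
grip_width: 0.114
grip_force: 30.0
```

Emit:
step_arm([
  {"travel": [0, 0, 0], "turn": [0, 0, 0]},
  {"travel": [0, 0, 0], "turn": [0, 0, 0]},
])

```text
time: 8.8
position: [0.4649, -0.1767, 0.3453]
tool_rot: [-2.188, -2.253, 0.001]
ft_force: [0.6, 0.1, -2.1]
grip_width: 0.11
grip_force: 30.0
```

```bash
python3 - <<'E'
from h import *
import pickle
d={n:grab(n) for n in('scene','top','wrist')}
pickle.dump(d,open('d3.pkl','wb'))
a=cv2.resize(d['scene'][0][20:300,150:400],(400,448));b=cv2.resize(d['wrist'][0],(400,300))
c=np.zeros((448,800,3),np.uint8);c[:,:400]=a;c[:300,400:]=b;save(c,'p3.png')
p=w(0,0);go([p[0],p[1],.34],12.9)
E
```

```text
pos [ 0.4645 -0.1767  0.345 ] ydeg 1.7 travel [ 0.3795 -0.0165  0.0052] turn z -11.2 F [ 0.1 -0.6 -1.4] t 8.95
```

View pics/p3.png

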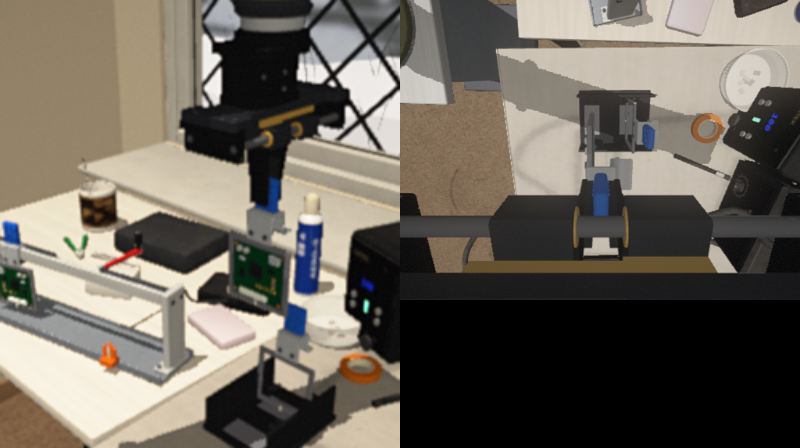

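The carrier hangs straight in the gripper, clear of the rack. The spare is still in its slot and the gate stands open.

Emit:
step_arm([
  {"travel": [0.03, -0.001, 0], "turn": [0, 0, -2]},
  {"travel": [0.07, -0.003, 0], "turn": [0, 0, -4]},
  {"travel": [0.11, -0.005, 0], "turn": [0, 0, -7]},
  {"travel": [0.15, -0.007, 0], "turn": [0, 0, -9]},
  {"travel": [0.19, -0.008, 0], "turn": [0, 0, -11.2]},
])

```text
time: 9.45
position: [0.4508, 0.0142, 0.3456]
tool_rot: [-1.956, -2.457, 0.001]
ft_force: [0.1, 0.7, -1.3]
grip_width: 0.114
grip_force: 30.0
```

Emit:
step_arm([
  {"travel": [0.04, 0.006, 0], "turn": [0, 0, 0]},
  {"travel": [0.08, 0.012, 0], "turn": [0, 0, 0]},
  {"travel": [0.12, 0.018, 0], "turn": [0, 0, 0]},
  {"travel": [0.16, 0.024, 0], "turn": [0, 0, 0]},
  {"travel": [0.188, 0.0285, 0], "turn": [0, 0, 0]},
])

```text
time: 9.95
position: [0.4363, 0.2054, 0.3452]
tool_rot: [-1.954, -2.458, 0.002]
ft_force: [-0.5, 0.7, -1.0]
grip_width: 0.116
grip_force: 30.0
```

Emit:
step_arm([
  {"travel": [0, 0, 0], "turn": [0, 0, 0]},
  {"travel": [0, 0, 0], "turn": [0, 0, 0]},
  {"travel": [0, 0, 0], "turn": [0, 0, 0]},
])

```text
time: 10.25
position: [0.4378, 0.201, 0.346]
tool_rot: [1.961, 2.454, -0.002]
ft_force: [0.2, 0.1, -1.9]
grip_width: 0.115
grip_force: 30.0
```

```bash
python3 - <<'E'
from h import *
import pickle
d={n:grab(n) for n in('scene','wrist')}
pickle.dump(d,open('d4.pkl','wb'))
s=ctrl.get_state()
p=w(0,0);go([p[0],p[1],.30],12.9)
im,cam=d['wrist']
m=ctrl.camera_model('wrist');T=np.array(m['T_tool_cam']);tc=(cam[0],T[:3,:3],T[:3,3])
h=cv2.cvtColor(im,cv2.COLOR_RGB2HSV).astype(int)
b=(h[...,0]>98)&(h[...,0]<128)&(h[...,1]>120)&(h[...,2]>35);b[:, :225]=0;b[:,285:]=0;b[:200]=0
q=np.argwhere(b)[:,::-1];print(q.min(0),q.max(0))
for z in(.0228,): print('tab near-bottom in tool',onz(tc,(q[:,0].mean(),q[:,1].min()),z))
print('near-top?',onz(tc,(q[:,0].mean(),q[:,1].max()),-.0152))
a=cv2.resize(d['scene'][0][80:270,80:300],(400,345),interpolation=cv2.INTER_CUBIC);e=cv2.resize(im,(400,300))
c=np.zeros((345,800,3),np.uint8);c[:,:400]=a;c[:300,400:]=e;save(c,'p4.png')
E
```

```text
pos [0.4379 0.2009 0.3464] ydeg 12.7 travel [ 0.0014 -0.0006  0.0464] turn z -0.2 F [-0.1 -0.1 -1.3] t 10.35
[246 222] [267 275]
tab near-bottom in tool [0.0124071  0.00037536 0.0228    ]
near-top? [ 0.00019749  0.00042146 -0.0152    ]
```

View pics/p4.png

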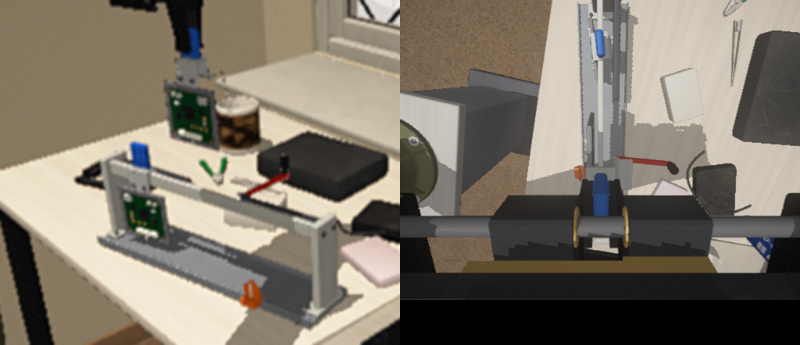

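The carrier hangs above the gap and the gate is well open. The wrist crop shows the rail at x≈600 of the crop, running straight up from the tool.

```bash
python3 - <<'E'
from h import *
import pickle
im,cam=pickle.load(open('d4.pkl','rb'))['wrist']
g=im.astype(int).sum(2)//3
for r in range(10,210,14):
    print(r,list(g[r,246:266]))
for r in (15,80,100,120,140):
    for c in (256,): print(r,st(onz(cam,(c,r),.135)).round(1), st(onz(cam,(c+1,r),.135)).round(1))
h=cv2.cvtColor(im,cv2.COLOR_RGB2HSV);o=(h[...,0]<14)&(h[...,1]>150)&(h[...,2]>90);o[:195]=0;o[240:]=0;o[:,:215]=0;o[:,245:]=0
q=np.argwhere(o)[:,::-1];print('marker',q.min(0),q.max(0),q.mean(0),[st(onz(cam,q.mean(0),z)).round(1) for z in(.02,.03,.04)])
E
```

```text
10 [np.int64(160), np.int64(105), np.int64(82), np.int64(81), np.int64(79), np.int64(95), np.int64(175), np.int64(205), np.int64(208), np.int64(207), np.int64(205), np.int64(202), np.int64(195), np.int64(147), np.int64(96), np.int64(83), np.int64(83), np.int64(84), np.int64(82), np.int64(84)]
24 [np.int64(123), np.int64(135), np.int64(134), np.int64(135), np.int64(135), np.int64(136), np.int64(161), np.int64(201), np.int64(208), np.int64(208), np.int64(206), np.int64(203), np.int64(196), np.int64(157), np.int64(133), np.int64(131), np.int64(131), np.int64(125), np.int64(123), np.int64(127)]
38 [np.int64(136), np.int64(90), np.int64(92), np.int64(146), np.int64(133), np.int64(125), np.int64(120), np.int64(125), np.int64(122), np.int64(117), np.int64(112), np.int64(119), np.int64(142), np.int64(149), np.int64(160), np.int64(159), np.int64(160), np.int64(158), np.int64(160), np.int64(160)]
52 [np.int64(206), np.int64(205), np.int64(204), np.int64(180), np.int64(128), np.int64(115), np.int64(130), np.int64(144), np.int64(144), np.int64(137), np.int64(134), np.int64(129), np.int64(117), n
[... 3009 characters left out ...]
t64(135), np.int64(135), np.int64(132), np.int64(152), np.int64(158), np.int64(158), np.int64(159), np.int64(159), np.int64(159)]
206 [np.int64(67), np.int64(68), np.int64(92), np.int64(146), np.int64(157), np.int64(157), np.int64(157), np.int64(141), np.int64(129), np.int64(132), np.int64(134), np.int64(134), np.int64(134), np.int64(128), np.int64(104), np.int64(104), np.int64(107), np.int64(107), np.int64(106), np.int64(103)]
15 [  0.4 162.7] [  1.4 162.7]
80 [ 0.2 99.5] [ 1.3 99.5]
100 [ 0.1 78.5] [ 1.3 78.5]
120 [ 0.1 56.7] [ 1.2 56.7]
140 [ 0. 34.] [ 1.2 34. ]
marker [223 214] [236 230] [229.51724138 220.49655172] [array([ -45. , -115.4]), array([ -44. , -111.2]), array([ -43., -107.])]
```

Emit:
step_arm([
  {"travel": [0.001, 0, 0.02], "turn": [0, 0, -0.2]},
  {"travel": [0.001, 0, 0.045], "turn": [0, 0, -0.2]},
  {"travel": [0.001, 0, 0.06], "turn": [0, 0, -0.2]},
  {"travel": [0.001, 0, 0.06], "turn": [0, 0, -0.2]},
  {"travel": [0.001, 0, 0.06], "turn": [0, 0, -0.2]},
])

```text
time: 10.85
position: [0.4376, 0.2031, 0.2871]
tool_rot: [1.955, 2.459, 0.001]
ft_force: [-0.5, -0.2, -1.3]
grip_width: 0.116
grip_force: 30.0
```

```bash
python3 - <<'E'
from h import *
p=w(.5,0);go([p[0],p[1],.2],12.9);print(st(ctrl.get_state()['position']),Ro.from_rotvec(ctrl.get_state()['tool_rot']).as_matrix()[:,2])
E
```

```text
pos [0.4376 0.2031 0.2871] ydeg 13.0 travel [-0.0007 -0.0003  0.0871] turn z 0.1 F [-0.5 -0.2 -1.3] t 10.85
[0.74267102 0.70583062] [ 4.32407891e-04  3.76298416e-04 -9.99999836e-01]
```

Emit:
step_arm([
  {"travel": [0, 0, 0.015], "turn": [0, 0, 0]},
  {"travel": [0, 0, 0.03], "turn": [0, 0, 0]},
  {"travel": [0, 0, 0.045], "turn": [0, 0, 0]},
  {"travel": [0, 0, 0.06], "turn": [0, 0, 0]},
  {"travel": [0, 0, 0.075], "turn": [0, 0, 0]},
])

```text
time: 11.35
position: [0.4376, 0.2035, 0.211]
tool_rot: [1.954, 2.459, 0.002]
ft_force: [0.7, -0.2, -2.0]
grip_width: 0.109
grip_force: 30.0
```

Emit:
step_arm([
  {"travel": [0, 0, 0.01], "turn": [0, 0, 0]},
  {"travel": [0, 0, 0.01], "turn": [0, 0, 0]},
  {"travel": [0, 0, 0.01], "turn": [0, 0, 0]},
])

```text
time: 11.65
position: [0.4376, 0.2035, 0.202]
tool_rot: [1.954, 2.46, 0.001]
ft_force: [0.3, -0.6, -0.7]
grip_width: 0.114
grip_force: 30.0
```

```bash
python3 - <<'E'
from h import *
p=w(.5,0);go([p[0],p[1],.165],12.9);print(st(ctrl.get_state()['position']))
im,cam=grab('scene');save(cv2.resize(im[100:250,90:290],(800,600),interpolation=cv2.INTER_CUBIC),'p5.png')
E
```

```text
pos [0.4376 0.2035 0.202 ] ydeg 13.1 travel [-0.0011 -0.0004  0.037 ] turn z 0.2 F [ 0.3 -0.6 -0.7] t 11.65
[0.85045272 1.11438966]
```

View pics/p5.png

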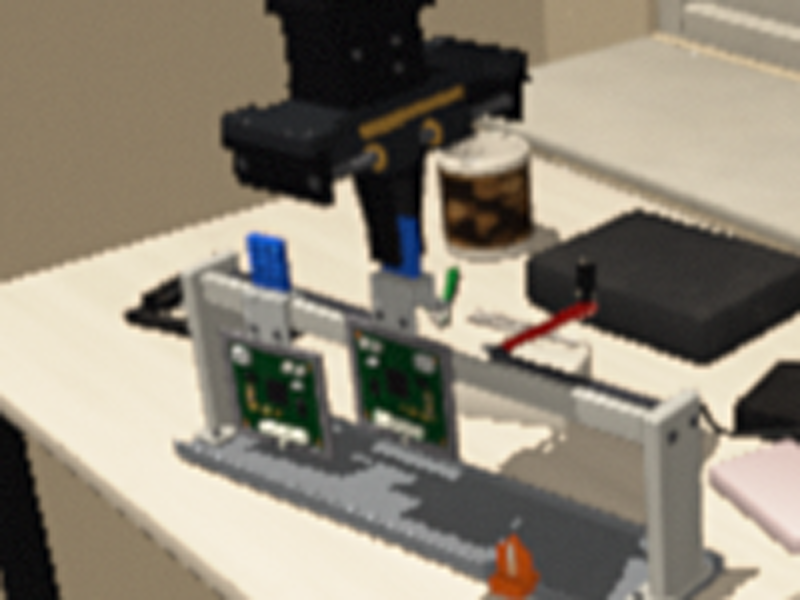

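The carrier is in the gap, with its frame in front of the rail and the hook just above it. The neighbour is clear.

Emit:
step_arm([
  {"travel": [0, -0.0004, 0.01], "turn": [0, 0, 0]},
  {"travel": [0, -0.0004, 0.02], "turn": [0, 0, 0]},
  {"travel": [0, -0.0004, 0.028], "turn": [0, 0, 0]},
  {"travel": [0, -0.0004, 0.034], "turn": [0, 0, 0]},
  {"travel": [0, -0.0004, 0.034], "turn": [0, 0, 0]},
])

```text
time: 12.2
position: [0.4362, 0.2028, 0.1662]
tool_rot: [-1.954, -2.459, 0.003]
ft_force: [0.1, -0.5, -1.0]
grip_width: 0.113
grip_force: 30.0
```

Emit:
step_arm([
  {"travel": [0, 0, 0.003], "turn": [0, 0, 0]},
  {"travel": [0, 0, 0.004], "turn": [0, 0, 0]},
  {"travel": [0, 0, 0.004], "turn": [0, 0, 0]},
])

```text
time: 12.5
position: [0.437, 0.2033, 0.1637]
tool_rot: [1.954, 2.46, 0.0]
ft_force: [0.2, -0.2, -1.1]
grip_width: 0.113
grip_force: 30.0
```

Emit:
step_arm([
  {"travel": [0, 0, 0.001], "turn": [0, 0, 0]},
  {"travel": [0, 0, 0.002], "turn": [0, 0, 0]},
  {"travel": [0, 0, 0.002], "turn": [0, 0, 0]},
])

```text
time: 12.8
position: [0.4372, 0.2034, 0.1626]
tool_rot: [1.954, 2.46, 0.002]
ft_force: [-2.3, -1.4, 5.3]
grip_width: 0.114
grip_force: 30.0
```

Emit:
step_arm([
  {"travel": [0, 0, 0.001], "turn": [0, 0, 0]},
  {"travel": [0, 0, 0.001], "turn": [0, 0, 0]},
])

```text
time: 13.0
position: [0.4372, 0.2034, 0.1626]
tool_rot: [-1.954, -2.46, -0.002]
ft_force: [-2.9, -2.8, 11.3]
grip_width: 0.114
grip_force: 30.0
```

Emit:
step_arm([
  {"travel": [0, 0, -0.003], "turn": [0, 0, 0]},
  {"travel": [-0.02, 0, -0.003], "turn": [0, 0, 0]},
  {"travel": [-0.04, 0, -0.003], "turn": [0, 0, 0]},
  {"travel": [-0.06, 0, -0.003], "turn": [0, 0, 0]},
  {"travel": [-0.075, 0, -0.003], "turn": [0, 0, 0]},
])

```text
time: 13.5
position: [0.4541, 0.1288, 0.1633]
tool_rot: [1.955, 2.459, -0.0]
ft_force: [1.0, 0.4, -1.5]
grip_width: 0.11
grip_force: 30.0
```

Emit:
step_arm([
  {"travel": [-0.01, 0, 0], "turn": [0, 0, 0]},
  {"travel": [-0.02, 0, 0], "turn": [0, 0, 0]},
  {"travel": [-0.03, 0, 0], "turn": [0, 0, 0]},
  {"travel": [-0.03, 0, 0], "turn": [0, 0, 0]},
])

```text
time: 13.9
position: [0.461, 0.0997, 0.1635]
tool_rot: [1.956, 2.458, -0.0]
ft_force: [0.3, 0.6, -1.6]
grip_width: 0.117
grip_force: 30.0
```

```bash
python3 - <<'E'
from h import *
import pickle
print(st(ctrl.get_state()['position']))
d={n:grab(n) for n in('scene','top')};pickle.dump(d,open('d6.pkl','wb'))
im=d['scene'][0];a=cv2.resize(im[140:290,150:290],(560,600),interpolation=cv2.INTER_CUBIC)
save(a,'p6.png')
h=cv2.cvtColor(im,cv2.COLOR_RGB2HSV)
o=(h[...,0]<16)&(h[...,1]>150)&(h[...,2]>90);o[:,:190]=0;o[:,250:]=0;o[:220]=0;o[275:]=0
q=np.argwhere(o)[:,::-1];print('marker scene',q.min(0),q.max(0))
t,c=d['top'];h=cv2.cvtColor(t,cv2.COLOR_RGB2HSV);o=(h[...,0]<16)&(h[...,1]>150)&(h[...,2]>90);o[:,:235]=0;o[:,275:]=0;o[:220]=0;o[250:]=0
q=np.argwhere(o)[:,::-1];print('marker top',q.min(0),q.max(0),q.mean(0))
E
```

```text
[   0.4843507 -105.3039287]
marker scene [212 234] [224 249]Traceback (most recent call last):
  File "<stdin>", line 11, in <module>
    return umr_minimum(a, axis, None, out, keepdims, initial, where)
ValueError: zero-size array to reduction operation minimum which has no identity
```

View pics/p6.png

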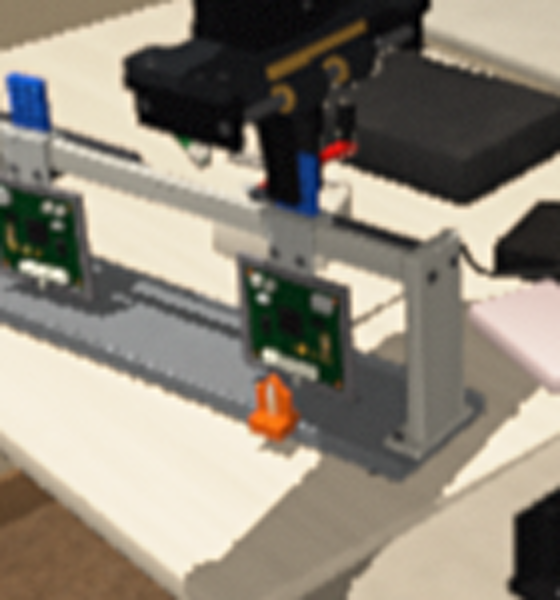

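The carrier hangs on the rail beneath the guard and the frame covers the marker side. In the 560x600 crop, the marker tip is at (274,373) and the frame corners are at (237,257), (350,286), (245,362) and (352,400).

```bash
python3 - <<'E'
from h import *
import pickle
im,cam=pickle.load(open('d6.pkl','rb'))['scene']
f=lambda p:(p[0]/4+150-.4,p[1]/4+140-.4)
def onx(cam,px,x):
    c,d=ray(cam,px);n=np.r_[EX,0];P=c+d*((x/1e3-(c[:2]-O)@EX)/(d@n));return st(P).round(1),P[2].round(4)
print('tip',onx(cam,f((274,373)),-45),'line base',onx(cam,f((272,410)),-47))
for p in((237,257),(350,286),(245,362),(352,400)): print(onx(cam,f(p),-12.5))
print('post r inner top front',onx(cam,f((408,250)),-15))
im2,cam2=pickle.load(open('w1.pkl','rb'))
for p in((172.9,117.7),(167,121),(178,121)): print('w1',onx(cam2,p,-45))
t=pickle.load(open('d0.pkl','rb'))
print(tri(t['scene'][1],(218,243.3),t['top'][1],(254.8,234.1)), st(tri(t['scene'][1],(218,243.3),t['top'][1],(254.8,234.1))[0]))
print('top at x=-45',onx(t['top'][1],(254.8,234.1),-45))
E
```

```text
tip (array([ -45. , -118.8]), np.float64(0.0551)) line base (array([ -47. , -116.7]), np.float64(0.029))
(array([-12.5, -66.4]), np.float64(0.1037))
(array([ -12.5, -154.4]), np.float64(0.1102))
(array([-12.5, -65.5]), np.float64(0.0275))
(array([ -12.5, -151.2]), np.float64(0.0296))
post r inner top front (array([ -15. , -199.5]), np.float64(0.1484))
w1 (array([ -45. , -116.2]), np.float64(0.0183))
w1 (array([ -45. , -107.6]), np.float64(0.0781))
w1 (array([-45., -94.]), np.float64(0.0807))
(array([0.4218821 , 0.0805597 , 0.02226766]), np.float64(0.003232452606909508)) [ -41.89255109 -115.19517673]
top at x=-45 (array([-45. , -93.6]), np.float64(-0.7731))
```

Emit:
step_arm([
  {"travel": [-0.004, 0, 0], "turn": [0, 0, 0]},
  {"travel": [-0.008, 0, 0], "turn": [0, 0, 0]},
  {"travel": [-0.008, 0, 0.001], "turn": [0, 0, 0]},
  {"travel": [-0.008, 0, 0.002], "turn": [0, 0, 0]},
  {"travel": [-0.008, 0, 0.002], "turn": [0, 0, 0]},
])

```text
time: 14.5
position: [0.4627, 0.0927, 0.1626]
tool_rot: [1.954, 2.459, 0.0]
ft_force: [-2.5, -2.5, 5.7]
grip_width: 0.111
grip_force: 30.0
```

```bash
python3 - <<'E'
from h import *
import pickle
s=ctrl.get_state();print(st(s['position']),s['position'],s['ft_force'])
d={n:grab(n) for n in('scene','wrist')};pickle.dump(d,open('d7.pkl','wb'))
im=d['scene'][0];save(cv2.resize(im[195:260,195:255],(554,600),interpolation=cv2.INTER_CUBIC),'p7.png')
E
```

```text
[   0.64493091 -112.44889182] [0.46273288 0.09273316 0.16261508] [-2.51716439 -2.5151147   5.72528237]
```

View pics/p7.png

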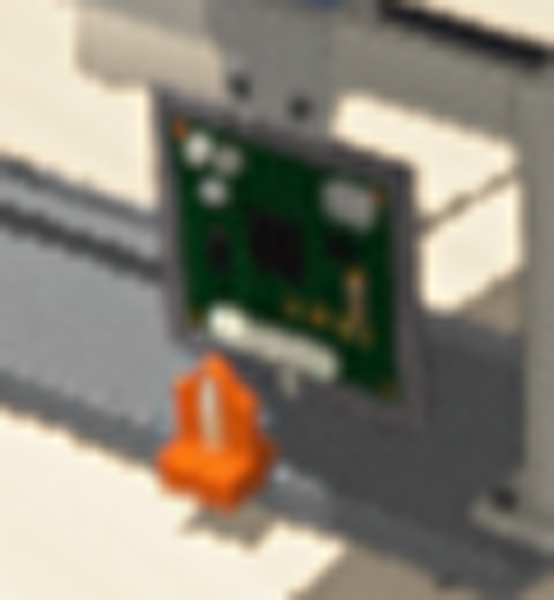

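The crop shows the marker tip at (213,358) and line foot at (210,445), and frame corners at (155,90), (408,165), (172,335) and (425,430).

```bash
python3 - <<'E'
from h import *
import pickle
im,cam=pickle.load(open('d7.pkl','rb'))['scene']
f=lambda p:((p[0]+.5)/9.23+195-.5,(p[1]+.5)/9.23+195-.5)
def onx(cam,px,x):
    c,d=ray(cam,px);n=np.r_[EX,0];P=c+d*((x/1e3-(c[:2]-O)@EX)/(d@n));return st(P).round(1),P[2].round(4)
print('tip',onx(cam,f((213,358)),-45),'line base',onx(cam,f((210,445)),-47))
for p in((155,90),(408,165),(172,335),(425,430)): print(onx(cam,f(p),-12.5))
# predicted pixel of tip for carrier centre: green centroid
h=cv2.cvtColor(im,cv2.COLOR_RGB2HSV)
for y in(-112.4,-115,-117): print(y,proj(cam,np.r_[w(-45,y),.05]).round(1),'frame',proj(cam,np.r_[w(-12.5,y+44),.023]).round(1),proj(cam,np.r_[w(-12.5,y-44),.023]).round(1))
print(f((213,358)),f((172,335)),f((425,430)))
E
```

```text
tip (array([ -45. , -117.2]), np.float64(0.0532)) line base (array([ -47. , -115.5]), np.float64(0.0267))
(array([-12.5, -74.6]), np.float64(0.1048))
(array([ -12.5, -159.1]), np.float64(0.1081))
(array([-12.5, -73.3]), np.float64(0.0279))
(array([ -12.5, -160.3]), np.float64(0.0284))
-112.4 [216.2 233.9] frame [211.9 231.9] [239.4 242.5]
-115 [217.  234.2] frame [212.6 232.2] [240.3 242.8]
-117 [217.7 234.4] frame [213.2 232.5] [240.9 243.1]
(217.6310942578548, 233.34073672806068) (213.1890574214518, 230.84886240520044) (240.5996749729144, 241.14138678223185)
```

The frame centre is at -116.8 and the marker at about -116.5, so it's on the mark. Releasing now.

Emit:
step_arm([
  {"travel": [0, 0, 0], "turn": [0, 0, 0]},
  {"travel": [0, 0, 0], "turn": [0, 0, 0]},
  {"travel": [0, 0, 0], "turn": [0, 0, 0]},
  {"travel": [0, 0, 0], "turn": [0, 0, 0]},
  {"travel": [0, 0, 0], "turn": [0, 0, 0]},
], gripper=0.4)

```text
time: 15.1
position: [0.4624, 0.0932, 0.1615]
tool_rot: [-1.954, -2.46, 0.0]
ft_force: [0.1, -0.4, 0.1]
grip_width: 0.386
grip_force: 0.0
```

Emit:
step_arm([
  {"travel": [0, 0, -0.015], "turn": [0, 0, 0]},
  {"travel": [0, 0, -0.035], "turn": [0, 0, 0]},
  {"travel": [0, 0, -0.07], "turn": [0, 0, 0]},
  {"travel": [0, 0, -0.11], "turn": [0, 0, 0]},
  {"travel": [0, 0, -0.14], "turn": [0, 0, 0]},
])

```text
time: 15.6
position: [0.4628, 0.0932, 0.3039]
tool_rot: [1.954, 2.459, 0.003]
ft_force: [0.6, 0.4, -0.9]
grip_width: 0.4
grip_force: 0.0
```

Emit:
step_arm([
  {"travel": [0.01, 0.01, 0], "turn": [0, 0, -8]},
  {"travel": [0.01, 0.01, 0], "turn": [0, 0, -16]},
  {"travel": [0.01, 0.01, 0], "turn": [0, 0, -24]},
  {"travel": [0.01, 0.01, 0], "turn": [0, 0, -32]},
  {"travel": [0.01, 0.01, 0], "turn": [0, 0, -40]},
])

```text
time: 16.1
position: [0.4699, 0.1052, 0.3015]
tool_rot: [-0.986, -2.983, 0.0]
ft_force: [0.6, -0.1, -0.3]
grip_width: 0.398
grip_force: 0.0
```

Emit:
step_arm([
  {"travel": [0, 0, 0], "turn": [0, 0, -8]},
  {"travel": [0, 0, 0], "turn": [0, 0, -16]},
  {"travel": [0, 0, 0], "turn": [0, 0, -24]},
  {"travel": [0, 0, 0], "turn": [0, 0, -32]},
  {"travel": [0, 0, 0], "turn": [0, 0, -40]},
])

```text
time: 16.6
position: [0.4699, 0.1052, 0.3015]
tool_rot: [0.093, -3.14, -0.0]
ft_force: [0.4, 0.5, 0.6]
grip_width: 0.403
grip_force: 0.0
```

```bash
python3 - <<'E'
from h import *
go([.561,.1717,.22],102.9)
E
```

```text
pos [0.4699 0.1052 0.3015] ydeg 93.4 travel [-0.0949  0.061   0.0815] turn z -9.5 F [0.4 0.5 0.6] t 16.6
```

```bash
python3 - <<'E'
from h import *
import pickle
im,cam=grab('wrist');pickle.dump((im,cam),open('w8.pkl','wb'))
h=cv2.cvtColor(im,cv2.COLOR_RGB2HSV).astype(int)
for nm,m,z in(('blue',(h[...,0]>98)&(h[...,0]<128)&(h[...,1]>120)&(h[...,2]>35),.177),('orange',(h[...,0]<16)&(h[...,1]>150)&(h[...,2]>70),.03)):
    n,l,s,c=cv2.connectedComponentsWithStats(m.astype(np.uint8))
    for i in range(1,n):
        if s[i,4]>40:
            x,y,ww,hh=s[i,:4];print(nm,s[i],c[i].round(1),st(onz(cam,c[i],z)).round(1),'corners',[st(onz(cam,p,z)).round(1) for p in((x,y),(x+ww,y+hh))])
            if nm=='orange': print([(zz,st(onz(cam,c[i],zz)).round(1)) for zz in(.02,.04)])
E
```

```text
blue [470 128  42  17 477] [493.5 134.8] [ -5.8 112.2] corners [array([-15.2,  91.6]), array([  6.1, 129. ])]
blue [226 168  32  21 497] [241.9 178.4] [  -3.2 -112.6] corners [array([ -15.1, -125.1]), array([  9.3, -99.7])]
blue [  0 219  13  11  95] [  4.8 222.6] [   2.5 -344.9] corners [array([  -1.7, -347.9]), array([  11.2, -340.3])]
orange [231 111  19  19 208] [239.1 120.3] [ -45.2 -115.6] corners [array([ -58.8, -124. ]), array([ -30.3, -103.5])]
[(0.02, array([ -44.5, -116.3])), (0.04, array([ -45.8, -115. ]))]
orange [305 186   6  26 126] [307.9 197.8] [ 78.1 -37.5] corners [array([ 59.9, -39.7]), array([100.7, -35.6])]
[(0.02, array([ 81.7, -36.4])), (0.04, array([ 74.5, -38.7]))]
orange [307 212   5  37 119] [308.8 230.7] [129.9 -42.2] corners [array([ 99.7, -41.4]), array([160.9, -40.8])]
[(0.02, array([134.7, -41.1])), (0.04, array([125.1, -43.3]))]
orange [ 50 258  34  18 238] [ 67.5 264.4] [ 125.1 -417.2] corners [array([ 110.1, -439.7]), array([ 149.1, -398.8])]
[(0.02, array([ 129.8, -425. ])), (0.04, array([ 120.4, -409.3]))]
```

Emit:
step_arm([
  {"travel": [-0.022, 0.015, 0], "turn": [0, 0, -2]},
  {"travel": [-0.045, 0.03, 0], "turn": [0, 0, -5]},
  {"travel": [-0.07, 0.045, 0.02], "turn": [0, 0, -8]},
  {"travel": [-0.095, 0.061, 0.05], "turn": [0, 0, -9.5]},
  {"travel": [-0.095, 0.061, 0.075], "turn": [0, 0, -9.5]},
])

```text
time: 17.15
position: [0.563, 0.1741, 0.2242]
tool_rot: [-0.345, 3.123, -0.0]
ft_force: [-0.6, 1.0, -0.9]
grip_width: 0.402
grip_force: 0.0
```

```bash
python3 - <<'E'
from h import *
import pickle
go([.561,.1717,.15],102.9)
im,cam=grab('top');pickle.dump((im,cam),open('t9.pkl','wb'))
for c,r,a in blobs(im,'red'):
    print(c,np.round(r[0],1),np.round(r[1],1),r[2],st(onz(cam,c,.129)))
    
E
```

```text
pos [0.563  0.1741 0.2242] ydeg 102.6 travel [ 0.0025 -0.0018  0.0742] turn z -0.3 F [-0.6  1.  -0.9] t 17.15
[452.47234043   6.4       ] [455.   6.] [12. 28.] 90.0 [ 427.71435929 -756.8944561 ]
```

Emit:
step_arm([
  {"travel": [0.0025, -0.002, 0.01], "turn": [0, 0, 0]},
  {"travel": [0.0025, -0.002, 0.03], "turn": [0, 0, 0]},
  {"travel": [0.0025, -0.002, 0.055], "turn": [0, 0, 0]},
  {"travel": [0.0025, -0.002, 0.072], "turn": [0, 0, 0]},
  {"travel": [0.0025, -0.002, 0.072], "turn": [0, 0, 0]},
])

```text
time: 17.7
position: [0.5582, 0.1677, 0.1536]
tool_rot: [0.341, -3.121, 0.001]
ft_force: [-0.1, -0.8, -1.0]
grip_width: 0.399
grip_force: 0.0
```

Emit:
step_arm([
  {"travel": [0, 0, 0], "turn": [0, 0, 0]},
  {"travel": [0, 0, 0], "turn": [0, 0, 0]},
  {"travel": [0, 0, 0], "turn": [0, 0, 0]},
  {"travel": [0, 0, 0], "turn": [0, 0, 0]},
  {"travel": [0, 0, 0], "turn": [0, 0, 0]},
], gripper=0.05, force=15)

```text
time: 18.2
position: [0.5602, 0.169, 0.1558]
tool_rot: [-0.344, 3.121, 0.001]
ft_force: [-0.0, 1.1, 4.7]
grip_width: 0.152
grip_force: 15.0
```

```bash
python3 - <<'E'
from h import *
k=w(22.4,43);go([k[0],k[1],.15],102.9);print(st(ctrl.get_state()['position']),ctrl.get_state()['grip_width'])
E
```

```text
pos [0.5602 0.169  0.1558] ydeg 102.6 travel [0.0909 0.1023 0.0057] turn z -0.3 F [-0.   1.1  4.7] t 18.2
[112.70809655 -59.85493982] 0.1517058759813775
```

Emit:
step_arm([
  {"travel": [-0.0007, 0.0157, 0.003], "turn": [0, 0, 0]},
  {"travel": [0.0013, 0.0312, 0.003], "turn": [0, 0, 0]},
  {"travel": [0.006, 0.0462, 0.003], "turn": [0, 0, 0]},
  {"travel": [0.0132, 0.0601, 0.003], "turn": [0, 0, 0]},
  {"travel": [0.0227, 0.0726, 0.003], "turn": [0, 0, 0]},
])

```text
time: 18.7
position: [0.5237, 0.2351, 0.1539]
tool_rot: [-0.343, 3.117, 0.001]
ft_force: [1.3, -2.5, 8.5]
grip_width: 0.152
grip_force: 15.0
```

Emit:
step_arm([
  {"travel": [0.0116, 0.0106, 0], "turn": [0, 0, 0]},
  {"travel": [0.0248, 0.0191, 0], "turn": [0, 0, 0]},
  {"travel": [0.0393, 0.0251, 0], "turn": [0, 0, 0]},
  {"travel": [0.054, 0.0284, 0], "turn": [0, 0, 0]},
  {"travel": [0.0665, 0.0293, 0], "turn": [0, 0, 0]},
])

```text
time: 19.2
position: [0.4517, 0.2491, 0.1534]
tool_rot: [-0.344, 3.118, 0.001]
ft_force: [2.4, -0.7, 6.5]
grip_width: 0.152
grip_force: 15.0
```

Emit:
step_arm([
  {"travel": [0.001, 0, 0], "turn": [0, 0, 0]},
  {"travel": [0.002, 0, 0], "turn": [0, 0, 0]},
  {"travel": [0.002, 0, 0], "turn": [0, 0, 0]},
])

```text
time: 19.5
position: [0.4505, 0.2488, 0.1534]
tool_rot: [-0.343, 3.118, 0.002]
ft_force: [2.0, -1.5, 6.1]
grip_width: 0.148
grip_force: 15.0
```

```bash
python3 - <<'E'
from h import *
s=ctrl.get_state();print(st(s['position']),s['position'],s['grip_width'],EX@s['ft_force'][:2],EY@s['ft_force'][:2],s['torque'])
E
```

```text
[23.52526358 42.41446156] [0.45046248 0.24879599 0.1533529 ] 0.14778835905259557 1.637453734298446 -1.9384820934688898 [-0.03961141 -0.48322101  0.03510149]
```

Emit:
step_arm([
  {"travel": [0.002, 0, 0], "turn": [0, 0, 0]},
  {"travel": [0.004, 0, 0], "turn": [0, 0, 0]},
  {"travel": [0.004, 0, 0], "turn": [0, 0, 0]},
])

```text
time: 19.8
position: [0.4501, 0.2487, 0.1536]
tool_rot: [-0.341, 3.11, 0.005]
ft_force: [11.6, 1.5, -1.2]
grip_width: 0.156
grip_force: 15.0
```

```bash
python3 - <<'E'
from h import *
s=ctrl.get_state();print(st(s['position']),s['grip_width'],EX@s['ft_force'][:2],EY@s['ft_force'][:2],s['torque'])
E
```

```text
[23.11135029 42.37219329] 0.15638033855009742 11.652915631251393 -1.1256542199631587 [ 0.61611767 -2.61595555  0.07030949]
```

Emit:
step_arm([
  {"travel": [0, 0, 0], "turn": [0, 0, 0]},
  {"travel": [0, 0, 0], "turn": [0, 0, 0]},
  {"travel": [0, 0, 0], "turn": [0, 0, 0]},
  {"travel": [0, 0, 0], "turn": [0, 0, 0]},
], gripper=0.4)

```text
time: 20.2
position: [0.4438, 0.2473, 0.1511]
tool_rot: [0.344, -3.121, 0.001]
ft_force: [0.0, -0.1, 0.7]
grip_width: 0.376
grip_force: 0.0
```

Emit:
step_arm([
  {"travel": [0, 0, -0.02], "turn": [0, 0, 0]},
  {"travel": [0, 0, -0.05], "turn": [0, 0, 0]},
  {"travel": [0, 0, -0.09], "turn": [0, 0, 0]},
  {"travel": [0, 0, -0.13], "turn": [0, 0, 0]},
  {"travel": [0, 0, -0.15], "turn": [0, 0, 0]},
])

```text
time: 20.7
position: [0.4452, 0.2479, 0.3052]
tool_rot: [-0.343, 3.119, 0.004]
ft_force: [0.5, -0.1, -0.7]
grip_width: 0.401
grip_force: 0.0
```

Emit:
step_arm([
  {"travel": [0, -0.03, 0], "turn": [0, 0, 0]},
  {"travel": [0, -0.06, 0], "turn": [0, 0, 0]},
  {"travel": [0, -0.1, 0], "turn": [0, 0, 0]},
  {"travel": [0, -0.1, 0], "turn": [0, 0, 0]},
  {"travel": [0, -0.1, 0], "turn": [0, 0, 0]},
])

```text
time: 21.2
position: [0.4661, 0.149, 0.3015]
tool_rot: [0.34, -3.123, -0.001]
ft_force: [-0.5, 0.6, 0.8]
grip_width: 0.4
grip_force: 0.0
```

```bash
python3 - <<'E'
from h import *
import pickle
im,cam=grab('wrist');pickle.dump((im,cam),open('w10.pkl','wb'))
s=ctrl.get_state();print(s['position'],s['ft_force'])
h=cv2.cvtColor(im,cv2.COLOR_RGB2HSV).astype(int);H,S,V=h[...,0],h[...,1],h[...,2]
for nm,m,z in(('blue',(H>98)&(H<128)&(S>120)&(V>35),.165),('orange',(H>4)&(H<16)&(S>150)&(V>70),.028),('red',((H<4)|(H>174))&(S>140)&(V>70),.129)):
    n,l,s,c=cv2.connectedComponentsWithStats(m.astype(np.uint8))
    for i in range(1,n):
        if s[i,4]>40 and s[i,1]<230:
            q=np.argwhere(l==i)[:,::-1].astype(np.float32);r=cv2.minAreaRect(q)
            print(nm,s[i],st(onz(cam,c[i],z)).round(1),'rect',[st(onz(cam,p,z)).round(1) for p in cv2.boxPoints(r)])
            if nm=='red':
                for x in(q[:,0].min()+4,q[:,0].max()-4):
                    v=q[abs(q[:,0]-x)<2][:,1].mean();print(' end',st(onz(cam,(x,v),.129)).round(1))
E
```

```text
[0.46579082 0.15026786 0.30140411] [-0.35147453  1.23022141 -0.77549559]
blue [424 159  44  18 509] [ -1.1 123.1] rect [array([-9.4, 99.8]), array([ -9.1, 140.2]), array([  7.4, 143.5]), array([  7.1, 102.4])]
blue [181 162  35  17 522] [  -0.3 -112.9] rect [array([  -8.3, -128.6]), array([ -8. , -96.6]), array([  7.5, -97.3]), array([   7.3, -129.8])]
orange [204 105  19  17 249] [ -45.4 -114.3] rect [array([ -54.1, -128. ]), array([ -56.4, -104.1]), array([ -36.5, -102.7]), array([ -34.1, -126.9])]
orange [  0 224  39  37 541] [ 134.9 -411.6] rect [array([ 140.6, -458.1]), array([  98.8, -423.6]), array([ 134.5, -378.4]), array([ 178.4, -412.5])]
red [271 178  77   8 495] [21.9 -2. ] rect [array([ 18.6, -42. ]), array([17.8, 39.9]), array([25.4, 40.6]), array([ 26.1, -41.9])]
 end [ 21.9 -37.7]
 end [21.4 35.9]
```

```bash
python3 -c "
from bench import ctrl
print(ctrl.close_job())"
```

```text
the job is handed in; nothing more can be done
None
```

The carrier with the wet board hangs on the free half of the rail about 1.4 mm from the orange marker at the last measurement, the gate is shut against its stop, and the job was handed in at about 21 s; I moved neither the neighbour nor the spare.

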